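# Find the socket that fits a machine foot's nut

## Task

Take the rubber machine foot that stands inside the blue tape outline, set it flat and square, right way up, fully home in the pocket of the plywood jig, and let go of it. Then try the three sockets from the red tray on its nut, standing any that does not fit back upright in the tray, until you have the one that fits; finish with that socket fully down on the nut and still held in the gripper, without letting go. Leave the other two feet, the ratchet and the drive adapter where they are.

Things in the scene. Friction and masses are not known exactly. Their poses are not given: they have to be found in the camera images.
- taped_spot (a point): middle of the rectangle outlined in blue tape on the bench, 150 x 140 mm outside, on the bench top (flat, nothing to bump into). The foot to work on stands inside it; the other two stand 0.1 m or more away
- foot_a (a point): rubber machine foot, 0.45 kg: steel base plate 90 (x) x 70 (y) x 5 mm, on it a black rubber block 60 x 60 mm at heights 5 to 33 mm above the underside, on that a grey round cap 58 mm in diameter, its top 43 mm up, with a hex nut in a round recess in its middle. Point: middle of the rubber block, 19 mm above the underside; z up, x along the long side. The nut cannot turn on the foot; two of its flats look along +x and -x
- foot_b (a point): a second foot, as foot_a but for nut and recess. The recess floor, on which the nut stands, is 37 mm above the underside, 6 mm below the cap's top. The feet have a 19 mm nut (across flats), 10 mm tall, in a 32 mm wide recess; a 24 mm nut, 13 mm tall, in a 40 mm recess; a 30 mm nut, 16 mm tall, in a 48 mm recess. Which foot has which is not told. A stud ends 4 mm above the nut
- foot_c (a point): the third foot, as foot_a but for nut and recess (see foot_b). The feet's long sides lie within about 35 degrees of the world x axis at the start
- pocket (a point): middle of the floor of the rectangular pocket in the plywood jig, which is screwed to the bench (block 130 x 110 mm, 30 mm tall). Pocket 93 (x) x 73 (y) mm, 12 mm deep, its floor 18 mm above the bench, with a 4 mm 45-degree bevel round the lip; the foot's base plate fits with its long side along the pocket's x, either way round. z up
- socket_small (a point): deep steel socket for the 19 mm nut, standing mouth down in the tray: round body 28 mm in diameter, 80 mm tall, 0.20 kg. Point: half-way up, 40 mm above the mouth; z up. Hex opening in the mouth 20.4 mm across flats, 36 mm deep, two flats looking along the socket's +x and -x: it goes on its nut when socket x and foot x agree to a multiple of 60 degrees. Square drive hole on top, sides square to x
- socket_medium (a point): as socket_small, for the 24 mm nut: 36 mm in diameter, 80 mm tall, 0.30 kg, hex opening 25.4 mm across flats. Only the socket that fits goes fully down, its mouth on the recess floor. One too small, or turned wrongly, stops on top of the nut, higher than the cap; one too large stops on top of the cap, 6 mm short
- socket_large (a point): as socket_small, for the 30 mm nut: 44 mm in diameter, 80 mm tall, 0.42 kg, hex opening 31.4 mm across flats
- tray_floor (a point): middle of the inner floor of the flat red tray fixed to the bench, 270 (x) x 90 (y) mm outside, floor 3 mm above the bench, rim 3 mm thick and 10 mm above the bench. The three sockets stand about 80 mm apart along its x, in any order. z up
- ratchet (a point): bystander: ratchet handle lying on the bench, 240 mm long (along its x), 40 mm wide at the head, 28 mm tall; the point is in the middle of its length, 14 mm above the bench
- adapter (a point): bystander: drive adapter standing on the bench, 26 mm in diameter, 36 mm tall with its square end up; the point is half-way up

How it is judged:
By the outcome, as a careful person would: the job done as asked, in the order asked, and still so for the second after the job is handed in, while the arm keeps its last pose, push and grip.
It also fails if it takes over 72 s, if anything falls off the work surface, if the arm or the gripper's body presses on something with over 40 N, if the wrist force passes 120 N, or if a joint passes its speed limit or range.

## Robot

A 7-joint arm with a two-finger parallel gripper is mounted at the origin on the work surface. World frame = base frame: x ahead of the robot, y to its left, z up, the work surface at z = 0. Lengths are in m, angles in rad, forces in N, time in s.
With the tool pointing down it reaches from about 0.425 to 0.875 m from the base axis. Payload 4.7 kg.
Tool frame: the origin (TCP) lies at the very end of the fingers, on their centre line; the grasp point (between the pads) lies 19 mm behind it (env.pinch_z is the distance from the TCP to the grasp point, in m); z points along the fingers, x is the direction in which the jaws open and shut, and the axes are right-handed (so a half turn about z gives the same grasp; the last joint's range is limited). The gripper opens to 87 mm and grips with 3 to 60 N. Pads are 19 mm wide; open, the fingers measure 117 mm over their backs; the gripper's body (75 mm by 190 mm) begins 51 mm behind the grasp point.
Start: joints at [1.189, 0.321, -0.07, 1.45, 0.023, 1.371, -0.057], TCP at [0.251, -0.6, 0.223] pointing down, gripper open.
Joint ranges: [-2.86, 2.86], [-0.3, 2.09], [-1.38, 1.24], [0.06, 2.45], [-1.56, 4.7], [0.09, 2.05], [-2.69, 2.69]. Speed limits (rad/s): [2.57, 2.57, 3.14, 3.14, 3.14, 3.14, 3.14].

## Interface

Orientations are given as a rotation vector (axis times angle).
In Python, from rig import env gives the robot as it stands.
- The arm moves only by the tool apply_moves, never from a script. Its argument "series" is one flat list of numbers, 7 for each row, row after row: the turn, a rotation vector about the world's x, y, z in degrees, then the shift along the world's x, y, z in cm, then the opening in per cent of the stroke, from 0 (shut) to 100 (fully open). In form: [rx, ry, rz, dx, dy, dz, gripper, rx, ry, rz, dx, dy, dz, gripper, ...]. A call has 1 to 12 rows; each row is the pose to reach, as a shift and turn from the pose measured when the call began; what a row does not reach only later rows make up. A row lasts 1/8 s, in which the tool goes at most 62.5 mm and 10.7 degrees, less where a joint would pass 70% of its speed; a pose out of reach is approached as far as the arm can. A call with a gripper value outside its range is refused whole. The fingers move at their own pace and stop on an object; the grip force is fixed at half the most. Time passes only in rows, so rows that repeat a pose let the fingers close. It gives the time, the measured TCP pose, the force and the opening at its end, in the units of the state.
- env.read_state(): the state, without advancing time (a new reading comes with each control period).
- env.grab_frame(name): name is "side" or "top"; returns (picture, depth): 384x512x3 uint8, red, green, blue; 384x512 float32, m along the optical axis (not along the pixel's ray), 0 where there is no reading.
- env.camera_model(name): a dict with "fx", "fy", "cx", "cy" (pixels), "xyz" and "orientation" of the camera in the world. Camera axes: x right, y up, looking along -z (the intrinsics and any distortion apply to the point x, -y, -z); pixel columns grow to the right and rows downward; lengths in m; the calibration is good to about 2 mm. A picture is of the moment at which its call begins. camera_model takes no time and is no camera call.
- env.job_done(): hands the job in, once; it reports no verdict.
The state is a dict: "time_s": time; "joint_positions": joint angles; "qvel": joint speeds; "tau": joint torques, N m; "tcp_pos": TCP position; "tool_rot": TCP orientation; "force": force on the tool from outside, world axes, zero at the start; "torque": the same for the moment, N m; "finger_gap": finger opening in m.
Only numpy, scipy, OpenCV 4.12 (cv2) and the standard library are available. Lean on these libraries where they do the work, as an engineer would, in place of code of your own. Each camera call takes 0.05 s, during which the arm holds its last target. There are 200 camera calls.

## Working session

There is one attempt and no reset: what is moved stays moved. The work goes in short steps, Python scripts to look and compute and a tool call to move; the robot and the scene stay as the last step left them, time stands still between calls to the robot, and variables do not carry over. Pictures are saved under pics/ and viewed, about 8 in all and at most 12, crops included, and the job is handed in when it is done.

Besides the shell and the picture viewer there is one more tool, called after "Request:" by a JSON object that holds its "op" and its "data", one argument or row to a line. apply_moves: Moves the arm, as the interface text tells. Its arguments: {"type":"object","properties":{"series":{"type":"array"}},"required":["series"]}

```bash
ls; mkdir -p pics; cat > h.py <<'E'
import numpy as np, cv2
from scipy.spatial.transform import Rotation as R
from rig import env
def grab(n,tag=None):
    im,d=env.grab_frame(n)
    if tag: cv2.imwrite(f'pics/{tag}.png',cv2.cvtColor(im,cv2.COLOR_RGB2BGR))
    return im,d
def cam(n):
    m=env.camera_model(n); o=np.array(m['orientation'],float)
    Rm=o if o.shape==(3,3) else R.from_rotvec(o).as_matrix()
    return m,Rm,np.array(m['xyz'])
def pts(n,d):
    m,Rm,t=cam(n); v,u=np.mgrid[:d.shape[0],:d.shape[1]]
    c=np.stack([(u-m['cx'])/m['fx']*d,-(v-m['cy'])/m['fy']*d,-d],-1)
    return c@Rm.T+t
def ray(n,uv,z):
    m,Rm,t=cam(n); uv=np.atleast_2d(uv).astype(float)
    c=np.stack([(uv[:,0]-m['cx'])/m['fx'],-(uv[:,1]-m['cy'])/m['fy'],-np.ones(len(uv))],-1)@Rm.T
    return t+c*((z-t[2])/c[:,2])[:,None]
E
python3 - <<'E'
from h import *
for n in('top','side'):
    print(env.camera_model(n)); im,d=grab(n,n+'0'); np.save(n+'0.npy',d)
print(env.read_state())
E
```

```text
pics
{'fx': 443.4744429135549, 'fy': 443.4744429135549, 'cx': 260.6194382440107, 'cy': 190.56109853916297, 'xyz': array([0.44782192, 0.05052795, 1.0223946 ]), 'orientation': array([ 0.08408091, -0.09585205, -1.5851646 ])}
{'fx': 348.9868262258848, 'fy': 348.9868262258848, 'cx': 255.07824712427706, 'cy': 193.21546745054198, 'xyz': array([ 0.15857758, -0.44301682,  0.57117012]), 'orientation': array([ 0.84592612, -0.3298052 , -0.64278254])}
{'time_s': 0.1, 'joint_positions': array([ 1.18910258,  0.32176175, -0.07008794,  1.45154411,  0.02262071,
        1.37077722, -0.05693014]), 'qvel': array([-0.00265868, -0.00189787,  0.00025533, -0.00233566, -0.00072362,
        0.00103273,  0.00089   ]), 'tau': array([-6.11392115e-04, -4.92574811e+01, -4.06178311e-01, -3.13399637e+01,
       -6.41596131e-02,  3.94567964e-02,  2.85896994e-05]), 'tcp_pos': array([ 0.25036562, -0.59932326,  0.22156701]), 'tool_rot': array([-2.61413217e+00,  1.74085360e+00,  2.31831601e-03]), 'force': array([-0.45947419,  0.48470923,  0.29243164]), 'torque': array([-0.03388667,  0.02496547,  0.05721666]), 'finger_gap': 0.08660358301493909}
```

View pics/top0.png

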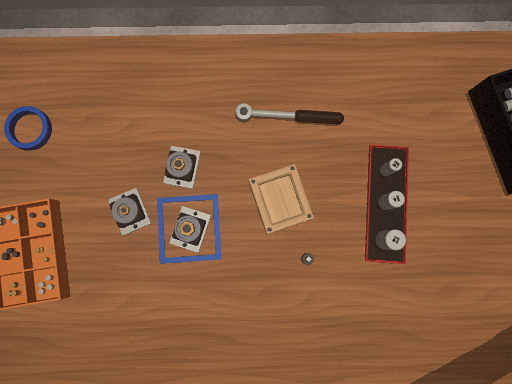

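View pics/side0.png

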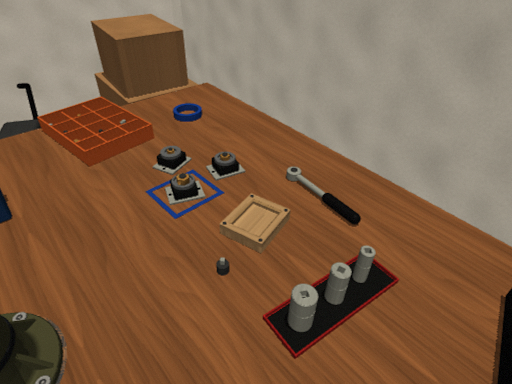

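The top view shows the target foot at px (188,229) in the blue outline and the jig at (281,199). The tray sockets are at (395,165), (396,199) and (395,240), small, medium and large from top to bottom. The side view confirms all three are standing mouth down.

```bash
python3 - <<'E'
from h import *
im=cv2.imread('pics/top0.png'); d=np.load('top0.npy'); P=pts('top',d)
a=cv2.resize(im[190:270,150:230],(400,400),interpolation=cv2.INTER_CUBIC)
b=cv2.resize(im[155:245,240:320],(356,400),interpolation=cv2.INTER_CUBIC)
cv2.imwrite('pics/crop.png',np.hstack([a,b]))
z=P[...,2]
print('bench z',np.median(z[300:340,100:300]))
hsv=cv2.cvtColor(im,cv2.COLOR_BGR2HSV)
def reg(name,u0,u1,v0,v1,zlo,zhi,extra=None):
    m=np.zeros(z.shape,bool); m[v0:v1,u0:u1]=True
    m&=(z>zlo)&(z<zhi)
    if extra is not None:m&=extra
    q=P[m]; 
    if len(q)<5: print(name,len(q));return
    r=cv2.minAreaRect(q[:,:2].astype(np.float32)*1000)
    print(name,len(q),'mean',q.mean(0).round(4),'rect',np.round(r[0],1),np.round(r[1],1),round(r[2],1))
white=(hsv[...,1]<50)&(hsv[...,2]>140)
reg('plate',160,215,200,260,0.0,0.012,white)
reg('cap+',160,215,200,260,0.036,0.06)
reg('nut',160,215,200,260,0.0465,0.07)
reg('jig',240,320,155,245,0.022,0.045)
reg('pocket',255,305,172,225,0.012,0.022)
for n,v0,v1 in(('s1',150,180),('s2',182,215),('s3',220,258)):
    reg(n,375,410,v0,v1,0.07,0.1)
reg('tray',360,415,140,270,0.0065,0.02)
print(z[222:238,180:198].round(3)*1000)
E
```

```text
bench z 0.0007612920631897557
plate 401 mean [0.479  0.2    0.0056] rect [479.5 205.1] [69.2 89.8] 70.9
cap+ 519 mean [0.4792 0.2047 0.0452] rect [479.5 205.3] [57.5 57.3] 72.7
nut 180 mean [0.4797 0.2038 0.0542] rect [480.9 197.7] [44.4 40.3] 59.6
jig 1529 mean [ 0.5433 -0.0025  0.0299] rect [543.9  -2.6] [130.1 110.5] 18.0
pocket 1284 mean [ 0.5442 -0.0025  0.0184] rect [541.3   6.4] [93.1 91.8] 17.9
s1 146 mean [ 0.6081 -0.247   0.0804] rect [ 608.7 -247.6] [26.9 28.2] 25.5
s2 230 mean [ 0.5335 -0.2438  0.0818] rect [ 533.3 -245.3] [36.8 34.1] 87.4
s3 357 mean [ 0.4476 -0.2381  0.0822] rect [ 448.3 -239. ] [43.6 42.1] 89.4
tray 724 mean [ 0.5283 -0.2463  0.0099] rect [ 531.2 -248. ] [ 91.9 270.3] 85.5
[[  38.   34.   40.   52.   54.   54.   54.   54.   54.   55.   57.   38.
    35.   38.   38.   39.   35.   41.]
 [  41.   37.   53.   55.   53.   52.   53.   57.   51.   55.   57.   56.
    52.   42.   36.   37.   37.   45.]
 [  38.   51.   54.   54.   54.   53.   58.   50.   51.   57.   53.   51.
    51.   42.   36.   37.   41.   38.]
 [  56.   57.   55.   50.   59.   57.   62.   5
[... 722 characters left out ...]
4.   40.   37.   36.]
 [  51.   51.   53.   51.   54.   51.   57.   55.   54.   55.   50.   55.
    53.   44.   35.   36.   37.   40.]
 [  34.   52.   54.   57.   52.   53.   54.   55.   54.   55.   51.   54.
    39.   39.   38.   38.   36.   45.]
 [  35.   38.   36.   53.   54.   53.   51.   55.   51.   52.   51.   37.
    37.   38.   36.   39.   39.   44.]
 [  37.   37.   39.   38.   36.   36.   55.   52.   56.   50.   36.   38.
    37.   37.   37.   35.   42.   44.]
 [  36.   35.   33.   38.   37.   38.   38.   35.   35.   37.   37.   38.
    39.   40.   39.   42.   42.   47.]
 [  44.   35.   35.   38.   38.   35.   37.   37.   38.   42.   35.   40.
    38.   35.   44.   40.   44.   41.]]
```

View pics/crop.png

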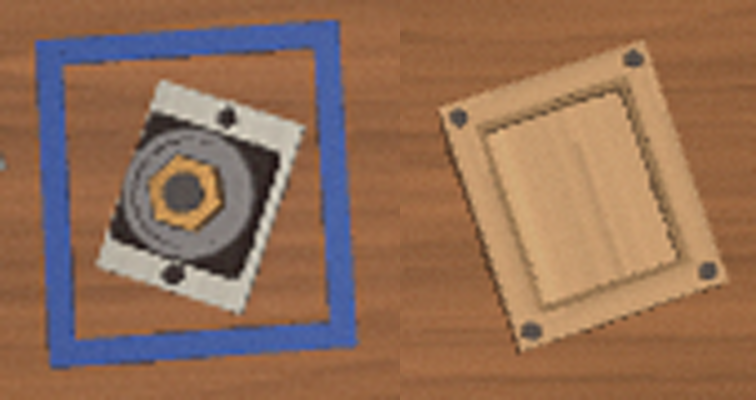

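Target foot: centre (0.4795, 0.205), yaw about -19°. Its nut top reads about 53 mm and the nut is about 30 mm across, so it should be the 30 mm one. Jig: centre (0.544, -0.0025), yaw 18°. I'll approach the foot with the jaws along its x.

```bash
cat >> h.py <<'E'
def go(x,y,z,yaw):
    """print shift cm / turn deg (rotvec) from the present pose to a tool-down pose, tool x at yaw (deg)"""
    s=env.read_state(); R0=R.from_rotvec(s['tool_rot']); c,q=np.cos(np.radians(yaw)),np.sin(np.radians(yaw))
    R1=R.from_matrix(np.array([[c,q,0],[q,-c,0],[0,0,-1]]))
    print('turn',(R1*R0.inv()).as_rotvec(degrees=True).round(1),'shift',((np.array([x,y,z])-s['tcp_pos'])*100).round(2))
def st():
    s=env.read_state(); x=R.from_rotvec(s['tool_rot']).as_matrix()
    print('t',s['time_s'],'tcp',s['tcp_pos'].round(4),'yaw',np.degrees(np.arctan2(x[1,0],x[0,0])).round(1),'tilt',x[:,2].round(3),'F',s['force'].round(1),'T',s['torque'].round(2),'gap',round(s['finger_gap'],4),'q7',s['joint_positions'][6].round(2))
E
python3 -c "
from h import *
st();go(.62,-.2,.2,-50);go(.4795,.205,.12,-19)"
```

```text
t 0.1 tcp [ 0.2504 -0.5993  0.2216] yaw -67.3 tilt [-0.001  0.002 -1.   ] F [-0.5  0.5  0.3] T [-0.03  0.02  0.06] gap 0.0866 q7 -0.06
turn [-0.1 -0.1 17.3] shift [36.96 39.93 -2.16]
turn [-0.1 -0.1 48.3] shift [ 22.91  80.43 -10.16]
```

Request:
{"op": "apply_moves", "data": {
  "series": [0,0,8,20,20,-1,100,0,0,17,37,40,-2,100,0,0,17,37,40,-2,100,0,0,17,37,40,-2,100,0,0,17,37,40,-2,100,0,0,17,37,40,-2,100,0,0,17,37,40,-2,100,0,0,17,37,40,-2,100,0,0,48.3,22.9,80.4,-9,100,0,0,48.3,22.9,80.4,-9,100,0,0,48.3,22.9,80.4,-9,100,0,0,48.3,22.9,80.4,-9,100]
}}

```text
time_s: 1.6
tcp_pos: [0.5283, 0.0084, 0.1634]
tool_rot: [-3.099, 0.517, 0.003]
force: [0.6, 1.1, -0.9]
finger_gap: 0.0873
```

Request:
{"op": "apply_moves", "data": {
  "series": [0,0,15,-5,15,0,100,0,0,25,-10,25,-2,100]
}}

```text
time_s: 1.85
tcp_pos: [0.4846, 0.1251, 0.1577]
tool_rot: [3.14, 0.077, -0.002]
force: [-0.2, 0.2, -0.7]
finger_gap: 0.0871
```

```bash
python3 -c "
from h import *
st();go(.4795,.205,.10,-19)"
```

```text
t 1.85 tcp [0.4846 0.1251 0.1577] yaw 2.8 tilt [-0.001 -0.    -1.   ] F [-0.2  0.2 -0.7] T [ 0.03 -0.13  0.01] gap 0.0871 q7 -0.31
turn [ -0.   -0.1 -21.8] shift [-0.51  7.99 -5.77]
```

Request:
{"op": "apply_moves", "data": {
  "series": [0,0,-10,-0.3,5,-3,100,0,0,-21.8,-0.5,8,-5.8,100,0,0,-21.8,-0.5,8,-5.8,100,0,0,-21.8,-0.5,8,-5.8,100,0,0,-21.8,-0.5,8,-5.8,100]
}}

```text
time_s: 2.48
tcp_pos: [0.4799, 0.2045, 0.0999]
tool_rot: [3.098, -0.518, -0.001]
force: [-0.9, -0.7, -0.0]
finger_gap: 0.087
```

```bash
python3 -c "
from h import *
grab('top','top1');im,d=grab('side','side1')
a=cv2.imread('pics/top1.png')[170:260,130:250];b=cv2.imread('pics/side1.png')[100:220,120:280]
cv2.imwrite('pics/c1.png',np.hstack([cv2.resize(a,(480,360)),cv2.resize(b,(320,240))[[*range(240)]+[0]*120]]))
st();go(.4795,.205,.013,-19)"
```

```text
t 2.575 tcp [0.4801 0.2044 0.1001] yaw -19.0 tilt [-0.  0. -1.] F [ 0.2  0.1 -0.6] T [-0.03 -0.07 -0.05] gap 0.0872 q7 -0.92
turn [-0. -0.  0.] shift [-0.06  0.06 -8.71]
```

View pics/c1.png

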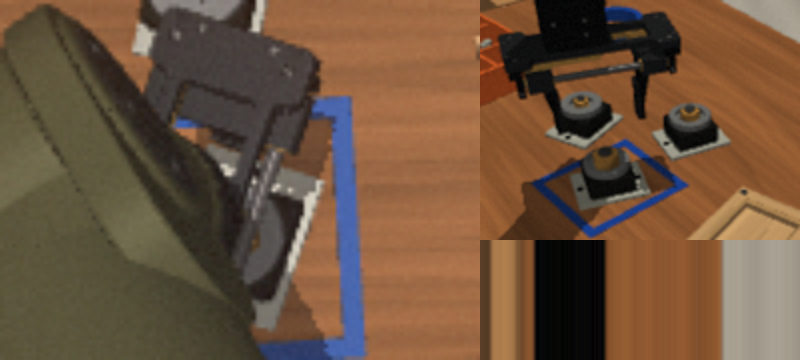

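The gripper hangs over the target foot with the jaws along its long side. I'll descend and close.

Request:
{"op": "apply_moves", "data": {
  "series": [0,0,0,-0.05,0.05,-5,100,0,0,0,-0.05,0.05,-8.0,100,0,0,0,-0.05,0.05,-8.7,100,0,0,0,-0.05,0.05,-8.7,0,0,0,0,-0.05,0.05,-8.7,0,0,0,0,-0.05,0.05,-8.7,0,0,0,0,-0.05,0.05,-8.7,0,0,0,0,-0.05,0.05,-8.7,0]
}}

```text
time_s: 3.58
tcp_pos: [0.4803, 0.2051, 0.0141]
tool_rot: [-3.098, 0.519, -0.002]
force: [-0.2, -0.4, 5.6]
finger_gap: 0.0597
```

```bash
python3 -c "
from h import *
st()"
```

```text
t 3.575 tcp [0.4803 0.2051 0.0141] yaw -19.0 tilt [ 0.001  0.    -1.   ] F [-0.2 -0.4  5.6] T [-0.21  0.07  0.04] gap 0.0597 q7 -1.01
```

```bash
python3 -c "
from h import *
go(.544,-.0025,.10,18)"
```

```text
turn [-0.   0.1 37. ] shift [  6.37 -20.76   8.59]
```

Request:
{"op": "apply_moves", "data": {
  "series": [0,0,0,0,0,3,0,0,0,0,0,0,8,0,0,0,9,1.5,-5,8.6,0,0,0,18,3,-10,8.6,0,0,0,27,4.5,-15,8.6,0,0,0,34,6,-19,8.6,0,0,0,37,6.37,-20.7,8.6,0,0,0,37,6.37,-20.76,8.6,0,0,0,37,6.37,-20.76,7,0,0,0,37,6.37,-20.76,5,0,0,0,37,6.37,-20.76,5,0]
}}

```text
time_s: 4.95
tcp_pos: [0.5414, -0.0015, 0.0612]
tool_rot: [-3.1, -0.493, 0.007]
force: [-0.0, -1.0, -3.8]
finger_gap: 0.0602
```

```bash
python3 -c "
from h import *
grab('top','top2');im,d=grab('side','side2'); np.save('side2.npy',d)
b=cv2.imread('pics/side2.png')[140:270,170:330]
cv2.imwrite('pics/c2.png',cv2.resize(b,(640,520),interpolation=cv2.INTER_CUBIC))
st();go(.544,-.0025,.032,18)"
```

```text
t 5.05 tcp [ 0.5436 -0.0017  0.0634] yaw 18.0 tilt [-0.     0.001 -1.   ] F [ 0.   0.9 -3.5] T [-0.01 -0.16 -0.01] gap 0.0597 q7 0.09
turn [-0.1 -0.  -0. ] shift [ 0.04 -0.08 -3.14]
```

View pics/c2.png

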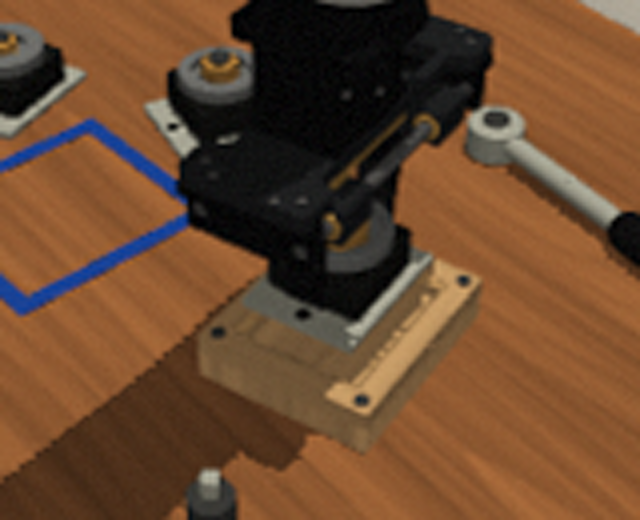

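The foot hangs level and square above the pocket. I'll lower it.

Request:
{"op": "apply_moves", "data": {
  "series": [0,0,0,0.04,-0.08,-1.0,0,0,0,0,0.04,-0.08,-1.8,0,0,0,0,0.04,-0.08,-2.4,0,0,0,0,0.04,-0.08,-2.8,0,0,0,0,0.04,-0.08,-3.1,0,0,0,0,0.04,-0.08,-3.1,0]
}}

```text
time_s: 5.8
tcp_pos: [0.5441, -0.0025, 0.0325]
tool_rot: [-3.101, -0.492, -0.0]
force: [-0.1, -0.3, -2.9]
finger_gap: 0.0599
```

```bash
python3 -c "
from h import *
st()"
```

```text
t 5.8 tcp [ 0.5441 -0.0025  0.0325] yaw 18.0 tilt [-0.     0.001 -1.   ] F [-0.1 -0.3 -2.9] T [-0.02 -0.1   0.02] gap 0.0599 q7 0.07
```

Request:
{"op": "apply_moves", "data": {
  "series": [0,0,0,0,0,-0.1,0,0,0,0,0,0,-0.1,100,0,0,0,0,0,-0.1,100,0,0,0,0,0,0,100,0,0,0,0,0,3,100,0,0,10,0,0,4,100,0,0,20,0,0,4,100,0,0,30,0,0,4,100,0,0,40,0,0,4,100,0,0,50,0,0,4,100,0,0,60,0,0,4,100,0,0,70,0,0,4,100]
}}

```text
time_s: 7.3
tcp_pos: [0.5443, -0.0025, 0.0727]
tool_rot: [-2.252, -2.189, 0.001]
force: [-0.3, 0.5, -0.5]
finger_gap: 0.0874
```

```bash
python3 -c "
from h import *
st();go(.5441,-.0025,.034,108)"
```

```text
t 7.3 tcp [ 0.5443 -0.0025  0.0727] yaw 88.4 tilt [-0.001  0.    -1.   ] F [-0.3  0.5 -0.5] T [ 0.12 -0.16 -0.01] gap 0.0874 q7 1.25
turn [-0.  -0.1 19.6] shift [-0.02  0.   -3.87]
```

Request:
{"op": "apply_moves", "data": {
  "series": [0,0,10,-0.02,0,0,100,0,0,19.6,-0.02,0,-1,100,0,0,19.6,-0.02,0,-3,100,0,0,19.6,-0.02,0,-3.85,100,0,0,19.6,-0.02,0,-3.85,0,0,0,19.6,-0.02,0,-3.85,0,0,0,19.6,-0.02,0,-3.85,0,0,0,19.6,-0.02,0,-3.85,0]
}}

```text
time_s: 8.3
tcp_pos: [0.5444, -0.0023, 0.0346]
tool_rot: [-1.847, -2.541, 0.0]
force: [0.1, 1.0, 0.8]
finger_gap: 0.0593
```

```bash
python3 -c "
from h import *
st();go(.5441,-.0025,.034,108)"
```

```text
t 8.3 tcp [ 0.5444 -0.0023  0.0346] yaw 108.0 tilt [-0.  0. -1.] F [0.1 1.  0.8] T [ 0.3  -0.08  0.01] gap 0.0593 q7 1.53
turn [-0. -0.  0.] shift [-0.03 -0.02 -0.06]
```

The foot seated with no side load, and I've centred it across both axes. Now the large socket's drive-hole orientation, from the saved pictures.

```bash
python3 -c "
from h import *
a=cv2.imread('pics/top0.png');b=cv2.imread('pics/side0.png')
c=[cv2.resize(a[v-17:v+17,378:412],(260,260),interpolation=cv2.INTER_CUBIC) for v in(240,200,165)]
e=[cv2.resize(b[v-10:v+24,u-17:u+17],(260,260),interpolation=cv2.INTER_CUBIC) for u,v in((303,294),(341,270),(367,250))]
cv2.imwrite('pics/c3.png',np.vstack([np.hstack(c),np.hstack(e)]))
# hole: dark pixels on large socket top, rays at z=0.083
for n,im,(u,v),r in(('top',a,(396,240),8),('side',b,(304,294),9)):
    g=cv2.cvtColor(im,cv2.COLOR_BGR2GRAY)[v-r:v+r+1,u-r:u+r+1]; print(n);print(g)
"
```

```text
top
[[121 154 179 177 180 181 179 183 176 176 181 176 174 172  94  58  44]
 [158 180 181 174 179 183 180 184 177 171 176 177 174 176 170 115  49]
 [172 176 182 178 174 181 182 176 180 175 176 177 174 173 178 157  88]
 [170 174 175 180 178 181 159 183 185 181 175 173 176 173 176 176 157]
 [172 173 173 178 178 180  91  94 149 184 180 175 174 174 172 178 169]
 [179 171 168 176 183 189 116  93  71  97 149 178 174 177 172 175 177]
 [175 171 170 175 184  86  70 143 115  82  66 115 170 175 175 169 178]
 [179 175 175 173 152  64  44 108 185  92  54 142 176 173 174 170 173]
 [180 180 174 174  90  45  39  73 157  77  83 177 181 173 175 177 173]
 [176 181 176 173 144  66  60 183  99  56 143 177 180 173 173 176 178]
 [175 176 180 179 171 173 180 118  63  51 174 185 178 178 175 173 180]
 [176 174 179 175 174 173 176 177 122 111 177 181 179 177 175 178 180]
 [171 173 173 178 174 172 169 178 178 172 180 181 176 175 180 178 161]
 [166 175 170 177 176 170 168 172 178 178 174 175 180 179 181 170  96]
 [124 175 176 176 179 175 172 170 169 179 175 178 181 181 184 145  59]
 [ 77 138 165 175 180 178 171 1
[... 956 characters left out ...]
 105 107 113 102  63  52  69 118 147 146 147
  146]
 [146 145 140 140 141 146 138 127 128 126 122  91  72  80 113 147 145 146
  145]
 [146 142 140 138 142 146 132  86  61  74 115 142 130 143 150 145 144 147
  146]
 [145 140 139 139 144 147 149 137 134 156 153 150 153 149 146 146 147 146
  142]
 [144 140 139 139 144 148 147 147 148 152 149 150 148 145 142 145 147 145
  143]
 [134 141 140 143 145 148 145 145 149 150 148 149 148 143 147 145 148 146
  143]
 [114 132 138 144 149 149 145 145 148 148 148 148 147 144 143 147 144 145
  145]
 [ 83 115 136 144 149 148 144 147 149 149 148 149 147 145 146 146 144 145
  143]
 [ 64  85 118 133 143 142 141 148 147 149 148 148 145 145 146 149 145 146
  140]]
```

View pics/c3.png

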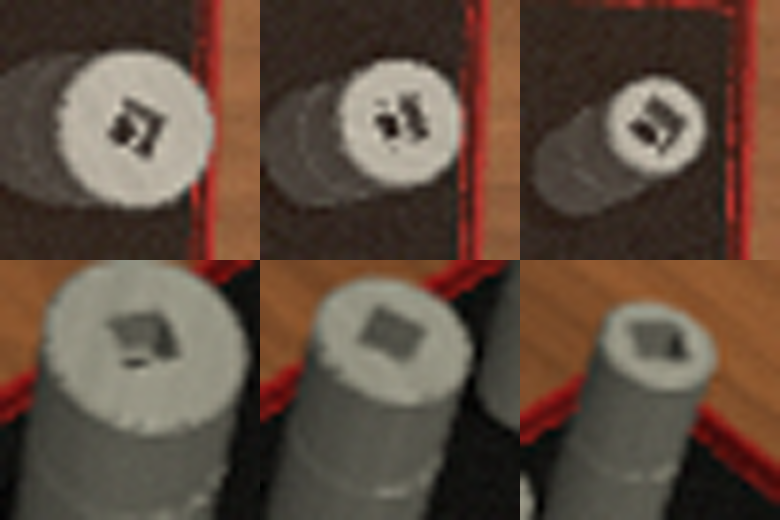

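Request:
{"op": "apply_moves", "data": {
  "series": [0,0,0,0,0,0,100,0,0,0,0,0,0,100,0,0,0,0,0,3,100,0,0,-10,0,-4,9,100,0,0,-20,-2,-10,9,100,0,0,-30,-4,-15,9,100,0,0,-40,-6,-19,9,100,0,0,-50,-8,-21,9,100,0,0,-50,-9.6,-23,9,100]
}}

```text
time_s: 9.43
tcp_pos: [0.4474, -0.2334, 0.1247]
tool_rot: [2.75, 1.519, -0.001]
force: [0.2, 0.1, 0.1]
finger_gap: 0.0871
```

The holes are visible but coarse. I'll get their orientation from both views with rays on the top plane.

```bash
python3 -c "
from h import *
st()
for n,L in(('top',[('L',396,239),('M',397,199),('S',396,164)]),('side',[('L',305,292),('M',341,270),('S',366,250)])):
    g=cv2.cvtColor(cv2.imread(f'pics/{n}0.png'),cv2.COLOR_BGR2GRAY)
    for k,u,v in L:
        q=7 if k=='L' else 5; K=6; w=cv2.resize(g[v-q:v+q+1,u-q:u+q+1],None,fx=K,fy=K,interpolation=cv2.INTER_CUBIC)
        m=w<(128 if n=='top' else 118); yy,xx=np.nonzero(m)
        uv=np.stack([(xx+.5)/K-.5+u-q,(yy+.5)/K-.5+v-q],-1)
        p=ray(n,uv,.083)[:,:2].astype(np.float32)*1000; r=cv2.minAreaRect(p)
        c=p-p.mean(0); h=cv2.convexHull(p)[:,0]; 
        print(n,k,np.round(r[0],1),np.round(r[1],1),'yaw',round(r[2],1))
# outline circle of large top
"
```

```text
t 9.425 tcp [ 0.4474 -0.2334  0.1247] yaw 57.8 tilt [-0. -0. -1.] F [0.2 0.1 0.1] T [ 0.06 -0.11  0.01] gap 0.0871 q7 1.35
top L [ 454.2 -244.8] [14.4 30.1] yaw 55.1
top M [ 529.5 -248. ] [23.8 14.2] yaw 23.0
top S [ 608.5 -249.6] [23.4 24.4] yaw 87.1
side L [ 456.8 -240. ] [15.9 31.8] yaw 86.3
side M [ 536.2 -245.2] [13.7 13.3] yaw 18.0
side S [ 609.  -246.1] [32.8 20.1] yaw 36.6
```

```bash
python3 -c "
from h import *
for n,u,v,q in(('top',395,239,5),('side',304,294,6)):
    g=cv2.cvtColor(cv2.imread(f'pics/{n}0.png'),cv2.COLOR_BGR2GRAY)
    K=6; w=cv2.resize(g[v-q:v+q+1,u-q:u+q+1],None,fx=K,fy=K,interpolation=cv2.INTER_CUBIC)
    for T in (110,120,130,140):
        yy,xx=np.nonzero(w<T)
        uv=np.stack([(xx+.5)/K-.5+u-q,(yy+.5)/K-.5+v-q],-1)
        p=ray(n,uv,.083)[:,:2].astype(np.float32)*1000; r=cv2.minAreaRect(p)
        print(n,T,np.round(r[0],1),np.round(r[1],1),'yaw',round(r[2],1))
"
```

```text
top 110 [ 447.5 -240.1] [12.7 12.4] yaw 62.3
top 120 [ 447.5 -240.2] [13.  12.9] yaw 61.7
top 130 [ 447.6 -240.1] [13.5 13.2] yaw 62.3
top 140 [ 447.5 -240.1] [13.8 13.7] yaw 62.2
side 110 [ 449.2 -239.8] [13.1 13.3] yaw 62.9
side 120 [ 449.3 -239.5] [13.9 14.1] yaw 63.8
side 130 [ 449.4 -239.2] [15.  14.9] yaw 64.5
side 140 [ 447.4 -235.6] [20.2 22.3] yaw 64.8
```

Both views agree: the hole is at 62–63° mod 90, so the hex is at 2.5° or 32.5° mod 60, and the centre is (0.448, -0.240). I'll centre the socket with one grip here, then regrip turned 90°.

Request:
{"op": "apply_moves", "data": {
  "series": [0,0,0,0.06,-0.63,-3,100,0,0,0,0.06,-0.63,-6.5,100,0,0,0,0.06,-0.63,-8.4,100,0,0,0,0.06,-0.63,-8.4,0,0,0,0,0.06,-0.63,-8.4,0,0,0,0,0.06,-0.63,-8.4,0,0,0,0,0.06,-0.63,-8.4,0,0,0,0,0.06,-0.63,-8.4,0,0,0,0,0.06,-0.63,-8.4,0]
}}

```text
time_s: 10.55
tcp_pos: [0.4482, -0.2397, 0.041]
tool_rot: [2.75, 1.518, -0.0]
force: [-1.0, -0.3, 2.8]
finger_gap: 0.0437
```

```bash
python3 -c "
from h import *
st()"
```

```text
t 10.55 tcp [ 0.4482 -0.2397  0.041 ] yaw 57.8 tilt [ 0.    -0.001 -1.   ] F [-1.  -0.3  2.8] T [ 0.1  -0.1   0.01] gap 0.0437 q7 1.27
```

Gripped at 43.7 mm. Open, turn -90°, and grip again.

Request:
{"op": "apply_moves", "data": {
  "series": [0,0,0,0,0,0,100,0,0,0,0,0,0,100,0,0,-10,0,0,0,100,0,0,-20,0,0,0,100,0,0,-30,0,0,0,100,0,0,-40,0,0,0,100,0,0,-50,0,0,0,100,0,0,-60,0,0,0,100,0,0,-70,0,0,0,100,0,0,-80,0,0,0,100,0,0,-90,0,0,0,100,0,0,-90,0,0,0,100]
}}

```text
time_s: 12.05
tcp_pos: [0.4482, -0.2397, 0.0409]
tool_rot: [3.019, -0.868, -0.001]
force: [0.9, -0.8, 0.1]
finger_gap: 0.0874
```

Request:
{"op": "apply_moves", "data": {
  "series": [0,0,0,0,0,0,0,0,0,0,0,0,0,0,0,0,0,0,0,0,0,0,0,0,0,0,0,0,0,0,0,0,0,0,0,0,0,0,0,0,0,0]
}}

```text
time_s: 12.8
tcp_pos: [0.4483, -0.2398, 0.041]
tool_rot: [3.019, -0.867, -0.001]
force: [0.2, 0.1, 0.2]
finger_gap: 0.0433
```

```bash
python3 -c "
from h import *
im,d=grab('top','top4'); P=pts('top',d); st()
m=np.zeros(d.shape,bool); m[150:250,230:330]=True
m&=(P[...,2]>.055)&(P[...,2]<.066); q=P[m]; print(len(q),q.mean(0),cv2.minAreaRect(q[:,:2].astype(np.float32)*1000))
g=P[...,2][165:235,250:315]; b=cv2.imread('pics/top4.png')[150:250,230:330]; cv2.imwrite('pics/c4.png',cv2.resize(b,(500,500),interpolation=cv2.INTER_CUBIC))
go(.5442,-.0024,.125,-16.7)"
```

```text
t 12.85 tcp [ 0.4482 -0.2398  0.041 ] yaw -32.1 tilt [-0.001 -0.    -1.   ] F [ 0.7 -0.1 -0.3] T [-0.07 -0.15 -0.  ] gap 0.0433 q7 -0.24
325 [ 0.54268809 -0.00287169  0.05929027] ((543.4136352539062, -1.9920501708984375), (57.21155548095703, 57.031429290771484), 1.2427127361297607)
turn [ 0.  -0.  15.4] shift [ 9.6  23.74  8.4 ]
```

View pics/c4.png

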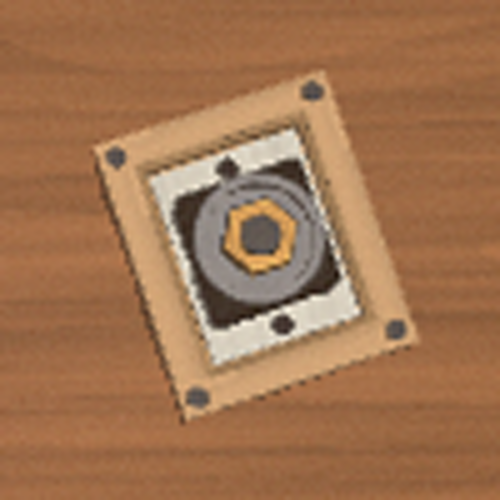

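The foot sits flat and square in the pocket, with its base plate below the jig lip and its cap at px (258,237) in the crop. I'll lift the large socket and bring it over.

Request:
{"op": "apply_moves", "data": {
  "series": [0,0,0,0,0,4,0,0,0,0,0,0,9,0,0,0,5,2,5,10,0,0,0,10,4,10,10,0,0,0,15.4,6,15,10,0,0,0,15.4,8.5,21,10,0,0,0,15.4,9.6,23.7,9.5,0,0,0,15.4,9.6,23.74,8.8,0,0,0,15.4,9.6,23.74,8.4,0,0,0,15.4,9.6,23.74,8.4,0]
}}

```text
time_s: 14.1
tcp_pos: [0.5433, -0.0042, 0.1241]
tool_rot: [3.106, -0.459, -0.004]
force: [1.1, 0.1, -3.6]
finger_gap: 0.0434
```

```bash
python3 -c "
from h import *
st();go(.5442,-.0024,.108,-16.6)"
```

```text
t 14.1 tcp [ 0.5433 -0.0042  0.1241] yaw -16.8 tilt [-0.003 -0.001 -1.   ] F [ 1.1  0.1 -3.6] T [-0.06 -0.03  0.  ] gap 0.0434 q7 -0.47
turn [ 0.1 -0.1  0.2] shift [ 0.09  0.18 -1.61]
```

Descend gently to just past nut-top contact (TCP 0.106).

Request:
{"op": "apply_moves", "data": {
  "series": [0.1,-0.1,0.2,0.09,0.18,0,0,0.1,-0.1,0.2,0.09,0.18,-0.6,0,0.1,-0.1,0.2,0.09,0.18,-1.1,0,0.1,-0.1,0.2,0.09,0.18,-1.5,0,0.1,-0.1,0.2,0.09,0.18,-1.8,0,0.1,-0.1,0.2,0.09,0.18,-1.8,0]
}}

```text
time_s: 14.85
tcp_pos: [0.5441, -0.0023, 0.1058]
tool_rot: [-3.108, 0.453, 0.002]
force: [-0.3, -0.0, -3.4]
finger_gap: 0.0435
```

```bash
python3 -c "
from h import *
st();go(.5442,-.0024,.098,-16.6)"
```

```text
t 14.85 tcp [ 0.5441 -0.0023  0.1058] yaw -16.6 tilt [-0.001  0.001 -1.   ] F [-0.3 -0.  -3.4] T [-0.08 -0.09 -0.01] gap 0.0435 q7 -0.49
turn [-0.  -0.1 -0. ] shift [ 0.01 -0.01 -0.78]
```

No contact at nut-top height, so it appears to be engaging. I'll continue down.

Request:
{"op": "apply_moves", "data": {
  "series": [0,0,0,0.01,-0.01,-0.4,0,0,0,0,0.01,-0.01,-0.8,0,0,0,0,0.01,-0.01,-1.1,0,0,0,0,0.01,-0.01,-1.3,0,0,0,0,0.01,-0.01,-1.3,0]
}}

```text
time_s: 15.48
tcp_pos: [0.5441, -0.0023, 0.093]
tool_rot: [-3.108, 0.453, 0.003]
force: [-1.4, 0.0, -1.1]
finger_gap: 0.0432
```

```bash
python3 -c "
from h import *
st()"
```

```text
t 15.475 tcp [ 0.5441 -0.0023  0.093 ] yaw -16.6 tilt [-0.002  0.001 -1.   ] F [-1.4  0.  -1.1] T [ 0.01  0.29 -0.02] gap 0.0432 q7 -0.5
```

Request:
{"op": "apply_moves", "data": {
  "series": [0,0,0,0,0,-0.1,0,0,0,0,0,0,-0.15,0,0,0,0,0,0,-0.15,0]
}}

```text
time_s: 15.85
tcp_pos: [0.5442, -0.0023, 0.0929]
tool_rot: [3.108, -0.453, -0.002]
force: [-4.2, -0.3, 8.1]
finger_gap: 0.0429
```

```bash
python3 -c "
from h import *
st()
im,d=grab('side','side5'); P=pts('side',d)
grab('top','top5')
b=cv2.imread('pics/side5.png')[120:270,170:330]
cv2.imwrite('pics/c5.png',cv2.resize(b,(640,600),interpolation=cv2.INTER_CUBIC)); st()"
```

```text
t 15.85 tcp [ 0.5442 -0.0023  0.0929] yaw -16.6 tilt [-0.002 -0.    -1.   ] F [-4.2 -0.3  8.1] T [-0.08  1.16 -0.01] gap 0.0429 q7 -0.5
t 15.95 tcp [ 0.5442 -0.0023  0.0929] yaw -16.6 tilt [-0.002 -0.    -1.   ] F [-5.   0.1  9. ] T [-0.    1.15 -0.06] gap 0.0432 q7 -0.5
```

View pics/c5.png

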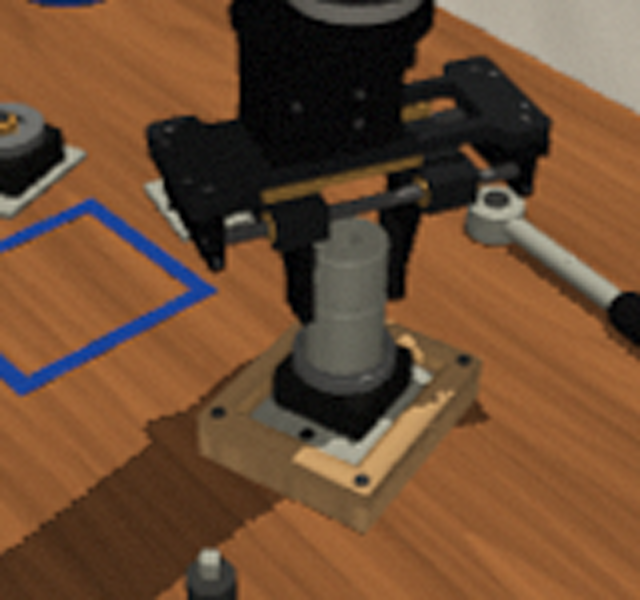

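The socket is upright with its mouth inside the cap recess at crop px (345,380), and the foot is flat in the jig. It stops hard at TCP z 0.093, which puts the mouth at 55 mm, the recess-floor height. I'm handing in.

```bash
python3 -c "
from h import *
print(env.job_done()); st()"
```

```text
the job is handed in; nothing more can be done
None
the job is handed in; nothing more can be done
```

The foot from the blue outline is in the jig pocket, released, and the large socket is fully down on its nut, still held in the gripper. I handed the job in at about 16 s.

- **Foot:** It went in with no side load. The top view then showed it flat and square in the pocket. I gripped it once more at 90° to centre it, then let go.
- **Socket:** The nut measured about 30 mm across in the first pictures, so I tried the large socket first and it went on at the first attempt. The small and medium sockets were not tried and stayed in the tray.
- **Last checks:** The socket went past the nut top and the cap top without resistance. It then stopped firmly at TCP z 0.093 m, which puts its mouth at 55 mm, the recess-floor height. It was held there with about 9 N of upward force and a 43 mm finger opening.
- **Disagreements:** There was a small sideways force of about 5 N at the end. The depth reading of the cap top averaged 59 mm where 61 mm was expected, which is within the camera's 2 mm calibration.
- **Not checked:** I did not do a twist test on the seated socket. I never moved or touched the other two feet, the ratchet or the adapter, but I did not re-measure them.

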